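# Clamp a jar with the fold-out crank

## Robot

A 6-joint arm with a two-finger parallel gripper is mounted at the origin on a cart in front of the work surface, level with it; the furniture and walls round the work are solid. World frame = base frame: x ahead of the robot, y to its left, z up, the work surface at z = 0. Lengths are in m, angles in degrees, forces in N, time in s.
With the tool pointing down it reaches from about 0.4 to 0.825 m from the base axis. Payload 7 kg.
Tool frame: the origin (TCP) lies midway between the tips of the shut fingers; the grasp point (between the pads) lies 19 mm behind it; z points along the fingers, y is the line along which they close (so a half turn about z gives the same grasp; the last joint's range is limited). The gripper opens to 88 mm and grips with 3 to 60 N. Pads are 19 mm wide; open, the fingers measure 130 mm over their backs; the gripper's body (78 mm by 193 mm) begins 47 mm behind the grasp point.
Start: joints at [79.876, 20.546, 0.682, 0, -70.136, -16.507], TCP at [0.303, 0.603, 0.227] pointing down, gripper open.
Joint ranges: [-176.03, 176.03], [-82.01, 121.73], [-58.28, 71.71], [-173.87, 95.51], [-174.79, -0.11], [-173.66, 173.66]. Speed limits (degrees/s): [136.94, 136.94, 172.46, 180, 180, 180].

## Interface

Orientations are given as a 3x3 rotation matrix whose columns are the frame's x, y, z axes.
In Python, from rig import robot gives the robot as it stands. Calls block until the motion is done:
- robot.goto(position, orientation): joint-space move of the TCP to a pose.
- robot.servo_line(position, ori=None, speed=0.15): straight line of the TCP; ori=None keeps the orientation; speed is the mean speed in m/s.
- robot.movej(angles): joint-space move.
- robot.move_gripper(opening): opening from 0.0 (shut) to 1.0 (fully open); the grip force is fixed at half the most; returns when the fingers have stopped.
- robot.dwell(seconds).
- robot.ik(position, orientation): joint angles nearest the present ones, or None.
- robot.grab_frame(name): name is "scene" or "top" or "wrist"; returns (picture, depth): 420x560x3 uint8, red, green, blue; 420x560 float32, m along the optical axis (not along the pixel's ray), 0 where there is no reading.
- robot.camera_info(name): a dict with "vfov" (degrees; the focal length in pixels is half the picture's height over the tangent of half this angle, whatever the lens; pixels are square), "cx", "cy" (the principal point, pixels), "view" (4x4, takes a point from world to camera coordinates); the wrist camera has in their place "T_tool_cam" (4x4, takes a point from camera to tool coordinates, whose origin is the TCP and whose axes are the flange's). Camera axes: x right, y down, z forward; pixel columns grow to the right and rows downward; lengths in m; the calibration is good to about 2 mm. The wrist camera is an equidistant fisheye: a pixel r from the principal point sees the ray r / f radians off the axis. A picture is of the moment at which its call begins: read the wrist's pose just before it. camera_info takes no time and is no camera call.
A pose or a line that the arm cannot do raises robot.Unreachable and nothing moves.
- robot.job_done(): hands the job in; it is judged then, once.
Readings, each from a call of its own:
- robot.read_t(): time.
- robot.read_qpos(): joint angles.
- robot.read_qvel(): joint speeds.
- robot.read_effort(): joint torques, N m.
- robot.read_position(): TCP position.
- robot.read_tcp_rot(): TCP orientation.
- robot.read_force(): force on the tool from outside, world axes, zero at the start.
- robot.read_ft_torque(): the same for the moment, N m.
- robot.read_grip_width(): opening from 0.0 (shut) to 1.0 (fully open).
- robot.read_finger_force(): force on a finger pad.
Only numpy, scipy, OpenCV 4.12 (cv2) and the standard library are available. Lean on these libraries where they do the work, as an engineer would, in place of code of your own. Each camera call takes 0.05 s, during which the arm holds its last target. There are 200 camera calls.

## Task

The jar stands loosely between the jaws of the jar clamp. Swing the clamp's folded red crank handle up until it stands upright, turn the crank clockwise with the handle out until the jaws hold the jar firmly (about 30 N, never above 55 N, or the glass may crack), then fold the handle flat again over its arm and let go, with the jar still firmly held and upright. Leave the cup and the dish where they are.

Things in the scene. Friction and masses are not known exactly. Their poses are not given: they have to be found in the camera images.
- clamp: Jar clamp fixed to the table: grey bed (x = -57 to 205 mm, 92 mm wide, 14 mm thick), white gearbox (100 x 86 mm, top at z = 78 mm) with the crank on it, sliding steel jaw, and a fixed white jaw (72 mm high) at the far end. Origin on the table under the crank's vertical axis; x runs level along the bed towards the fixed jaw, z up.
- fixed_face (a point): Centre of the fixed jaw's rubber face (70 x 44 mm), 44 mm above the table, 165 mm along the clamp's x. With the crank at 0 the sliding jaw's face is 97 mm from it.
- crank (a joint): Turn of the crank about the vertical axis through the clamp's origin, rad. At 0 the arm points along the clamp's -x. It grows as the crank turns clockwise seen from above, which closes the jaw by 6 mm per rad; the jar is gripped somewhere between 3.8 and 6 rad. Range -1.2 to 7.5. It is self-locking: it stays where it is left.
- crank_hub (a point): Centre of the crank's hub on its axis, 104 mm above the table. The gears rub: 0.30 Nm turn the crank freely (5 N across the arm at the handle, 60 mm out). Each newton of squeeze on the jar adds 0.006 Nm, so 30 N of squeeze adds 3 N at the handle. Once both jaws touch the jar, the squeeze grows by roughly 40 to 100 N per rad of crank.
- handle (a joint): Fold of the red handle about the level pivot at the arm's outer end, rad: 0 = folded flat over the arm, pointing at the crank's axis; 1.571 = upright, its stop. It stays where it is left; the stiff pivot needs about 0.10 Nm (2.4 N at 42 mm from the pivot).
- handle_pivot (a point): The handle's pivot at the outer end of the crank arm, 60 mm from the crank's axis, 130 mm above the table. Turns with the crank: x points level outwards along the arm, y is the pivot's axis (level, across the arm), z up. The arm beneath the folded handle is 10 mm wide, its top at 112 mm; two ears, 25 mm wide overall, hold the pivot and reach 7 mm inward of it.
- handle_tip (a point): Free end of the handle, 55.5 mm from the pivot. The red sleeve is 15 mm thick, from 7.5 to 52.5 mm from the pivot, and spins freely about its own length, so the hand need not turn with the crank. Folded, its centre line is 130 mm above the table, with nothing beside it above the gearbox top; it can be pinched from above across its thickness.
- jaw: The sliding steel jaw, 78 mm wide, with a sprung ribbed rubber pad (joined to it) facing the jar. Its origin lies on the clamp's origin when the crank is at 0 and moves along the clamp's x as the jaw closes.
- pad_face (a point): Centre of the sliding jaw's rubber pad, on its face (70 x 44 mm), 44 mm above the table; the pad gives a little under load.
- jar: Glass jar with a dark brown lid, out of round: between the jaws it measures 66 to 74 mm, depending on how it is turned. 90 mm high, standing loose on the bed between the jaws (top 104 mm above the table); origin at the centre of its underside, z up.
- cup: Small white cup with a handle, 58 x 82 mm, 50 mm high, standing on the table; origin at the centre of its underside. A bystander.
- dish: White ribbed baking dish (ramekin), 78 mm across, 42 mm high, standing on the table; origin at the centre of its underside. A bystander.
Not all that is in view belongs to the job. What is shaped like the jar but green or pink is not meant.

How it is judged:
By the outcome, as a careful person would: the job done as asked, in the order asked, and still so for the second after the job is handed in, with the robot touching nothing.
It also fails if it takes over 72 s, if anything falls off the work surface, if the arm or the gripper's body presses on something with over 40 N, if the wrist force passes 120 N, or if a joint passes its speed limit or range.

## Working session

There is one attempt and no reset: what is moved stays moved. The work goes in short steps, each a Python script; the robot and the scene stay as the last script left them, time stands still between calls to the robot, and variables do not carry over. Pictures are saved under pics/ and viewed, at most 10 in all, crops included, and the job is handed in when it is done.

```bash
ls; mkdir -p pics
python3 - <<'E'
from rig import robot
import cv2,numpy as np
for n in("scene","top"):
    p,d=robot.grab_frame(n); cv2.imwrite(f"pics/{n}0.png",p[:,:,::-1]); np.save(f"pics/{n}0.npy",d)
    print(n,robot.camera_info(n))
print(robot.camera_info("wrist"),robot.read_t(),robot.read_tcp_rot(),robot.read_force())
E
```

```text
pics
scene {'vfov': 43.811831756660226, 'cx': 276.5859897382173, 'cy': 214.99469283168793, 'view': array([[ 0.74541606, -0.66650079, -0.01147102, -0.40436163],
       [-0.47445178, -0.51838321, -0.71145931,  0.31096694],
       [ 0.46824182,  0.53577564, -0.70263366,  1.05531931],
       [ 0.        ,  0.        ,  0.        ,  1.        ]])}
top {'vfov': 48.32463364082944, 'cx': 281.68660889910643, 'cy': 207.4637334448149, 'view': array([[-0.01055765, -0.99980648,  0.01659937, -0.01158822],
       [-0.98408462,  0.00744394, -0.17754452,  0.51978517],
       [ 0.1773866 , -0.01820964, -0.98397277,  0.91361948],
       [ 0.        ,  0.        ,  0.        ,  1.        ]])}
{'vfov': 65.70646984690485, 'cx': 274.64158957425764, 'cy': 212.13415589044874, 'T_tool_cam': array([[-5.01753045e-04, -9.62452006e-01, -2.71451439e-01,
         7.29549705e-02],
       [ 9.99999808e-01, -5.81605068e-04,  2.13717843e-04,
        -9.90703571e-04],
       [-3.63570699e-04, -2.71451280e-01,  9.62452113e-01,
        -1.57923452e-01],
       [ 0.00000000e+00,  0.00000000e+00,  0.00000000e+00,
         1.00000000e+00]])} 0.1 [[ 8.93849175e-01 -4.48367414e-01 -5.60382957e-04]
 [-4.48367748e-01 -8.93848112e-01 -1.38424618e-03]
 [ 1.19753629e-04  1.48856495e-03 -9.99998885e-01]] [-0.52710517  0.01019723  0.09523304]
```

View pics/top0.png

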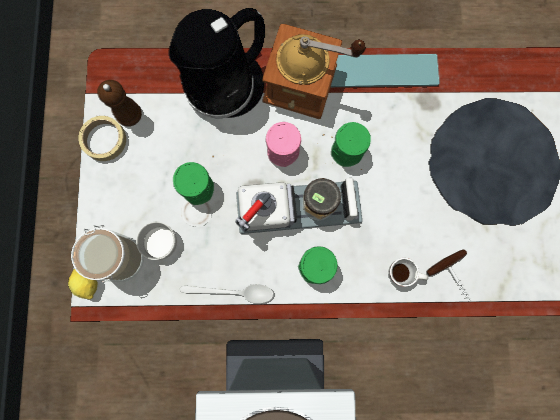

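View pics/scene0.png

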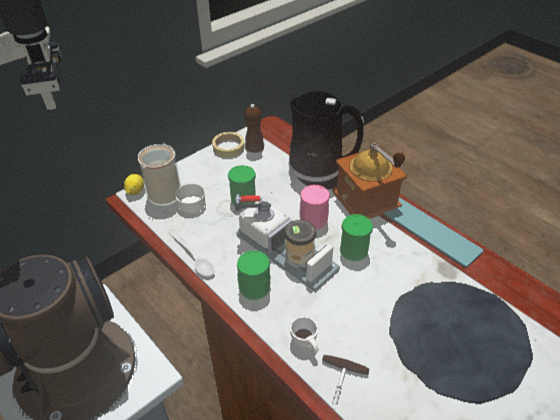

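```bash
cat > h.py <<'E'
import cv2,numpy as np
def cloud(robot,name,d):
    i=robot.camera_info(name); f=210/np.tan(np.radians(i['vfov'])/2)
    v,u=np.mgrid[:420,:560]
    P=np.stack([(u-i['cx'])/f*d,(v-i['cy'])/f*d,d,np.ones_like(d)],-1)
    return (P@np.linalg.inv(i['view']).T)[...,:3]
def red(p):
    p=p.astype(int); return (p[...,0]>120)&(p[...,1]<60)&(p[...,2]<60)
E
python3 - <<'E'
from rig import robot
from h import *
for n in("top","scene"):
    p=cv2.imread(f"pics/{n}0.png")[:,:,::-1]; d=np.load(f"pics/{n}0.npy"); W=cloud(robot,n,d)
    if n=="top":
        ok=np.zeros(d.shape,bool); ok[165:245,225:372]=1
        for lo,hi in((.008,.02),(.066,.074),(.074,.083),(.09,.11),(.11,.125),(.125,.15)):
            Q=W[ok&(W[...,2]>lo)&(W[...,2]<hi)]
            r=cv2.minAreaRect(Q[:,:2].astype(np.float32)*1000) if len(Q)>5 else None
            print(lo,len(Q),Q.mean(0) if len(Q) else '',r)
        x=W[...,2]; print(np.round(x[195,236:370:3]*1000).astype(int))
        sel=red(p)&ok
    else:
        sel=red(p)&(W[...,2]>.1)&(W[...,2]<.16); sel[:150]=0
    Q=W[sel&(W[...,2]>.1)]; print(n,len(Q),Q.mean(0),Q.min(0),Q.max(0))
    r=cv2.minAreaRect(Q[:,:2].astype(np.float32)*1000); print(r, cv2.boxPoints(r))
p=cv2.imread("pics/top0.png"); cv2.imwrite("pics/c.png",cv2.resize(p[165:245,225:372],None,fx=5,fy=5,interpolation=cv2.INTER_CUBIC))
E
```

```text
0.008 1317 [ 0.51558985 -0.08713787  0.01473753] ((552.3097534179688, -51.09735107421875), (140.9960174560547, 261.84063720703125), 4.7260284423828125)
0.066 672 [ 0.52597135 -0.08000478  0.07059199] ((527.6139526367188, -46.416648864746094), (86.33426666259766, 234.7422637939453), 4.832497596740723)
0.074 1416 [0.52371397 0.00856714 0.07834082] ((527.8096313476562, -46.69664764404297), (83.16921997070312, 231.8968505859375), 5.357155799865723)
0.09 1170 [ 0.53004141 -0.08363969  0.10444022] ((518.8275756835938, -27.94684600830078), (72.04927825927734, 206.05889892578125), 11.646184921264648)
0.11 119 [0.51064466 0.02883936 0.11257328] ((501.69525146484375, 34.97976303100586), (29.446252822875977, 84.82267761230469), 53.18791961669922)
0.125 287 [0.49238267 0.04506894 0.13616146] ((494.1581115722656, 42.909698486328125), (27.82950210571289, 61.02101516723633), 47.9745979309082)
[ 11  74  77  80  78  77  79  85 109 110 113 112  79  84  78  77  77  71
  71  70  15  15  15 106 105 104 100 104 105 105 104 104 101 105 105  15
  61  70  71  74  14   2   4   4  -1]
top 125 [0.4984372  0.03878553 0.13757679] [0.48020759 0.02187813 0.13192261] [0.51784677 0.05509914 0.14201504]
((498.2900085449219, 39.21314239501953), (11.852338790893555, 43.46601486206055), 52.19767379760742) [[477.48572   47.851707]
 [511.82953   21.209686]
 [519.0943    30.574577]
 [484.7505    57.2166  ]]<stdin>:15: RuntimeWarning: Mean of empty slice.
  ret = um.true_divide(
Traceback (most recent call last):
ValueError: zero-size array to reduction operation minimum which has no identity
```

```bash
cat >> h.py <<'E'
HUB=np.array([.5218,.0208]); A0=np.radians(94.8)
def R(a):  # tool down, finger line (y) at heading a
    y=np.array([np.cos(a),np.sin(a),0]); z=np.array([0,0,-1.]); return np.stack([np.cross(y,z),y,z],1)
def hand(crank,fold,r=.036,off=.004):  # TCP for gripping the handle r from its pivot
    a=A0-crank; rho=.06-r*np.cos(fold)
    return np.array([*(HUB+rho*np.array([np.cos(a),np.sin(a)])),.130+r*np.sin(fold)+off-.019])
E
python3 - <<'E'
from rig import robot
from h import *
d=np.load("pics/top0.npy"); W=cloud(robot,"top",d)
m=(W[...,2]>.13)&(np.hypot(W[...,0]-.52,W[...,1]-.02)<.32)&(d>0)
n,l,s,c=cv2.connectedComponentsWithStats(m.astype(np.uint8))
for i in range(1,n):
    if s[i,4]>30: Q=W[l==i]; print(s[i],Q.min(0).round(3),Q.max(0).round(3))
p=cv2.imread("pics/scene0.png")[:,:,::-1]; d=np.load("pics/scene0.npy"); W=cloud(robot,"scene",d)
q=p.astype(int); m=(q[...,0]>1.8*q[...,1])&(q[...,0]>1.8*q[...,2])&(q[...,0]>90); m[:185]=0;m[215:]=0;m[:,:225]=0;m[:,275:]=0
Q=W[m]; Q=Q[(Q[:,2]>.1)]; print(len(Q),Q.mean(0),Q.min(0),Q.max(0)); print(cv2.minAreaRect(Q[:,:2].astype(np.float32)*1000))
c0=np.radians(-47.4); a=A0-c0
for k in(0,1):
    y0=a+np.pi/2+k*np.pi
    J=[]
    for c in np.linspace(c0,6.6,20):
        for dy in(-95,0,95):
            j=robot.ik(hand(c,np.pi/2),R(y0+np.radians(dy))); J.append((dy,j))
    for dy in(-95,0,95):
        X=[x for D,x in J if D==dy]; print(k,dy,sum(x is None for x in X),np.min([x for x in X if x is not None],0).round(),np.max([x for x in X if x is not None],0).round())
print(robot.read_t())
E
```

```text
[ 168   16   83   79 4353] [0.73  0.041 0.13 ] [0.839 0.187 0.24 ]
[ 282   37   84   40 1629] [ 0.764 -0.166  0.13 ] [ 0.836 -0.018  0.231]
[235 199  29  31 282] [0.464 0.02  0.13 ] [0.52  0.072 0.142]
[  90  225   34   54 1179] [0.377 0.273 0.132] [0.473 0.334 0.147]
97 [0.48922494 0.02962397 0.14421988] [-0.04518815 -0.67372169  0.1283277 ] [0.51069423 0.05378053 0.95810476]
((235.62762451171875, -321.19134521484375), (900.4346313476562, 41.92990493774414), 54.12628173828125)
0 -95 0 [ 17.   4. -31.   0. -57. -74.] [ 31.  15. -17.   0. -54. -60.]
0 0 0 [ 17.   4. -31.   0. -57.  21.] [ 31.  15. -17.   0. -54.  35.]
0 95 0 [ 17.   4. -31.   0. -57. 116.] [ 31.  15. -17.   0. -54. 130.]
1 -95 0 [ 17.   4. -31.   0. -57. 106.] [ 31.  15. -17.   0. -54. 120.]
1 0 0 [  17.    4.  -31.    0.  -57. -159.] [  31.   15.  -17.    0.  -54. -145.]
1 95 0 [ 17.   4. -31.   0. -57. -64.] [ 31.  15. -17.   0. -54. -50.]
0.1
```

Run:
```python
from rig import robot
from h import *
c0=np.radians(-47.4); o=R(A0-c0+np.pi/2); p=hand(c0,0)
robot.goto(p+[0,0,.09],o); print(robot.read_t(),robot.read_force().round(2))
robot.servo_line(p,speed=.12); print(robot.read_t(),robot.read_position()-p,robot.read_force().round(2))
robot.move_gripper(0.0); print(robot.read_t(),robot.read_grip_width(),robot.read_finger_force(),(robot.read_position()-p).round(4),robot.read_force().round(2))
g,_=robot.grab_frame("scene"); cv2.imwrite("pics/s1.png",cv2.resize(g[120:300,170:410,::-1],None,fx=3,fy=3,interpolation=cv2.INTER_CUBIC))
```

```text
2.2583 [-0.63 -0.47 -0.33]
3.1583 [0.00050574 0.00023136 0.00055251] [-0.2  -0.04  0.54]
4.3083 0.16437176259358297 29.824172334338073 [-0.0001 -0.0001 -0.    ] [ 0.16 -0.11 -0.16]
```

View pics/s1.png

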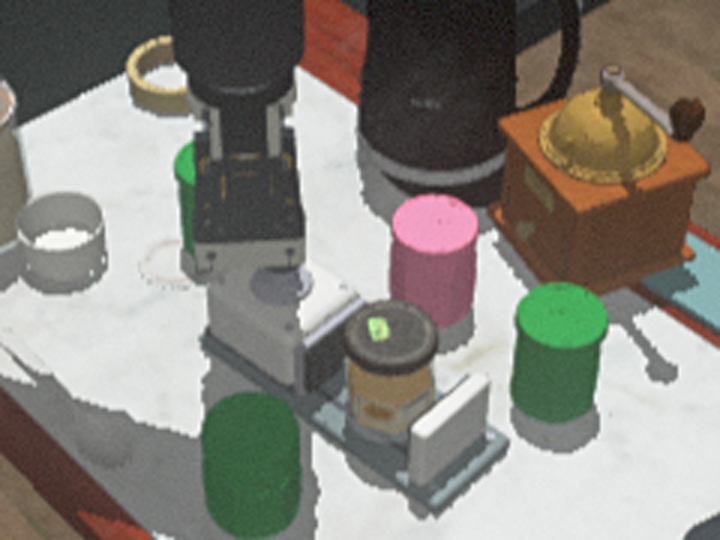

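The crop shows the gripper over the crank hub at about (265,275), with the jar loose between the jaws at about (390,360). A grip width of 14.5 mm and near-zero force mean the handle is held. Next I swing it up.

Run:
```python
from rig import robot
from h import *
c0=np.radians(-47.4)
for f in np.radians([10,20,30,40,50,60,70,80,90,93]):
    robot.servo_line(hand(c0,f),speed=.04)
    F=robot.read_force(); print(round(np.degrees(f)),round(robot.read_t(),2),F.round(1),(robot.read_position()-hand(c0,f)).round(4),robot.read_ft_torque().round(2))
    if np.linalg.norm(F)>45: break
g,_=robot.grab_frame("scene"); cv2.imwrite("pics/s2.png",cv2.resize(g[120:300,170:410,::-1],None,fx=3,fy=3,interpolation=cv2.INTER_CUBIC))
```

```text
10 4.67 [ 0.1  0.4 -1.9] [-0.0002  0.0001  0.    ] [ 0.13 -0.08 -0.24]
20 4.97 [-2.   1.8 -2.5] [-0.0003  0.0001  0.0002] [ 0.54  0.2  -0.24]
30 5.28 [ 0.   2.5 -3.2] [-0.0001  0.0002  0.0003] [ 0.64  0.11 -0.19]
40 5.59 [ 0.2  1.5 -3.1] [0.0002 0.0002 0.0004] [ 0.49 -0.43 -0.21]
50 5.9 [ 3.4 -0.1 -3.3] [0.0005 0.0001 0.0004] [ 0.   -1.26 -0.2 ]
60 6.21 [ 4.3 -1.6 -3.3] [ 0.0008 -0.      0.0006] [-0.51 -1.83 -0.14]
70 6.52 [ 5.2 -3.6 -1.7] [ 0.0012 -0.0002  0.0009] [-1.16 -2.21 -0.11]
80 6.83 [ 6.6 -4.5  1.2] [ 0.0017 -0.0004  0.0014] [-1.76 -2.46 -0.11]
90 7.13 [ 6.6 -7.2  4.3] [ 0.0022 -0.0005  0.002 ] [-2.47 -2.62 -0.05]
93 7.38 [ 7.  -7.6  5.1] [ 0.0025 -0.0007  0.0022] [-2.87 -2.91 -0.06]
```

View pics/s2.png

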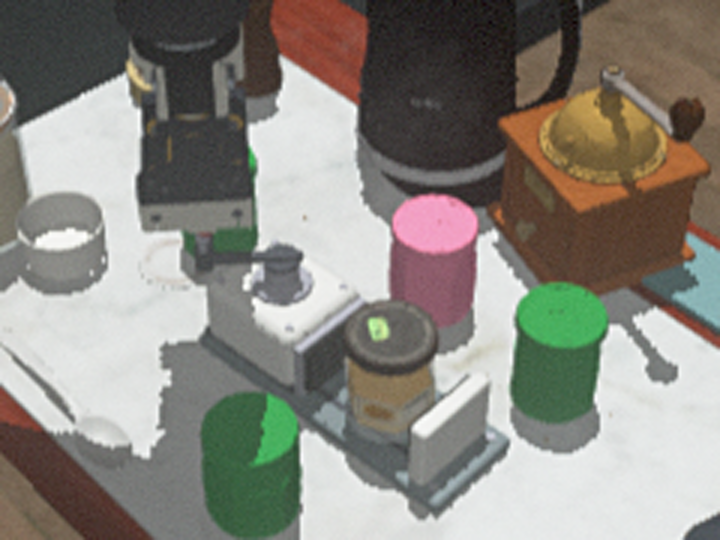

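Handle is now about upright: hand at (195,180), the arm beneath it at (245,255), no red handle lying over the arm. Next, the crank, starting with the free portion.

```bash
cat >> h.py <<'E'
def meas(robot):
    P=robot.read_position(); v=P[:2]-HUB; a=np.arctan2(v[1],v[0]); F=robot.read_force()
    e=v/np.linalg.norm(v); t=np.array([e[1],-e[0]])
    return A0-a,np.linalg.norm(v),-F[:2]@t,F[:2]@e,F[2]
def turn(robot,c,step,end,lim,rho=.06,z=.153,speed=.06,pause=0):
    base=None
    while c<end-1e-6:
        c=min(c+step,end); a=A0-c
        robot.servo_line([*(HUB+rho*np.array([np.cos(a),np.sin(a)])),z],speed=speed)
        if pause: robot.dwell(pause)
        m=meas(robot); print(f"{c:.3f} act {(m[0]-c+np.pi)%(2*np.pi)-np.pi+c:.3f} rho {m[1]*1e3:.1f} T {m[2]:.1f} Rad {m[3]:.1f} z {m[4]:.1f} t {robot.read_t():.2f}")
        if m[2]>lim or abs(m[3])>25: print("STOP"); break
    return c
E
python3 - <<'E'
from rig import robot
from h import *
turn(robot,np.radians(-47.4),.175,1.6,15)
E
```

```text
-0.652 act -0.678 rho 59.1 T 4.8 Rad -6.8 z 2.2 t 7.77
-0.477 act -0.506 rho 59.3 T 5.2 Rad -2.7 z 3.9 t 8.09
-0.302 act -0.322 rho 59.8 T 5.0 Rad 2.1 z 5.4 t 8.42
-0.127 act -0.133 rho 60.4 T 3.4 Rad 3.2 z 4.9 t 8.74
0.048 act 0.050 rho 60.7 T 2.0 Rad 4.2 z 4.2 t 9.07
0.223 act 0.227 rho 60.4 T 0.8 Rad 3.2 z 5.0 t 9.39
0.398 act 0.401 rho 59.8 T 2.4 Rad -0.6 z 5.7 t 9.72
0.573 act 0.574 rho 59.1 T 2.4 Rad -2.0 z 6.9 t 10.04
0.748 act 0.750 rho 58.3 T 2.2 Rad -4.1 z 7.5 t 10.37
0.923 act 0.926 rho 57.5 T 1.4 Rad -7.4 z 10.0 t 10.69
1.098 act 1.105 rho 56.7 T 2.2 Rad -9.2 z 11.2 t 11.02
1.273 act 1.286 rho 56.1 T 1.9 Rad -12.4 z 12.7 t 11.34
1.448 act 1.467 rho 55.5 T 2.4 Rad -15.2 z 14.9 t 11.67
1.600 act 1.625 rho 55.2 T 1.3 Rad -18.0 z 16.4 t 11.97
```

Run:
```python
from rig import robot
from h import *
g,d=robot.grab_frame("scene"); np.save("pics/s3.npy",d);cv2.imwrite("pics/s3.png",cv2.resize(g[120:300,170:410,::-1],None,fx=3,fy=3,interpolation=cv2.INTER_CUBIC))
print(robot.read_tcp_rot().round(3),R(A0+np.radians(47.4)+np.pi/2).round(3),robot.read_force(),robot.read_ft_torque(),robot.read_grip_width(),robot.read_position())
```

```text
[[ 0.79  -0.613 -0.008]
 [-0.613 -0.79  -0.002]
 [-0.005  0.007 -1.   ]] [[ 0.79  -0.613  0.   ]
 [-0.613 -0.79   0.   ]
 [ 0.     0.    -1.   ]] [-17.23706788   1.68483347  15.86068096] [ 0.08575604  6.22454699 -0.12540496] 0.1625349056619608 [0.57704254 0.02245559 0.15321763]
```

View pics/s3.png

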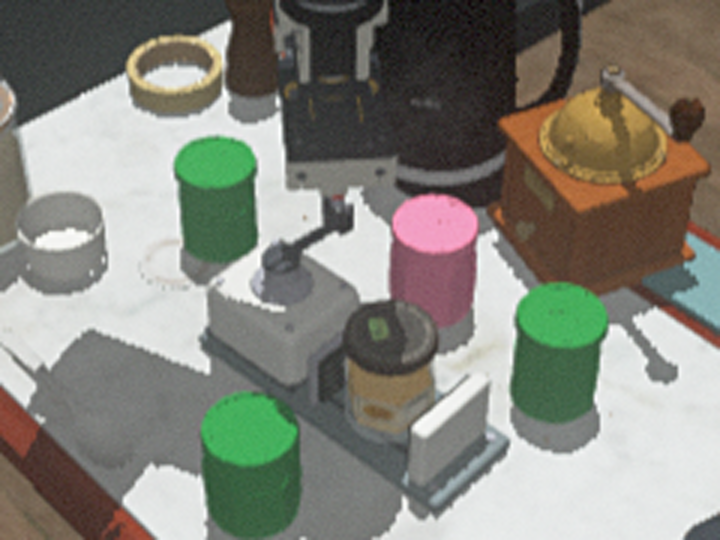

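The crank turns (arm at (305,245)) and the jaw is closing, but the radial load is growing. I'll release, look at the handle and re-centre.

Run:
```python
from rig import robot
from h import *
robot.move_gripper(0.6); P=robot.read_position(); print(P,robot.read_force())
robot.servo_line(P+[0,0,.09],speed=.15); print(robot.read_t())
for n in("scene","top"):
    g,d=robot.grab_frame(n); cv2.imwrite(f"pics/{n}4.png",g[:,:,::-1]); np.save(f"pics/{n}4.npy",d)
    W=cloud(robot,n,d); q=g.astype(int)
    m=(q[...,0]>1.8*q[...,1])&(q[...,0]>1.8*q[...,2])&(q[...,0]>70)&(W[...,2]>.12)&(W[...,2]<.21)&(np.hypot(W[...,0]-.52,W[...,1]-.02)<.1)
    Q=W[m]; print(n,len(Q))
    if len(Q)>8:
        v,u=np.nonzero(m); print(u.min(),u.max(),v.min(),v.max(),Q.mean(0).round(4),Q.min(0).round(4),Q.max(0).round(4))
        for lo in np.arange(.13,.2,.01):
            k=(Q[:,2]>=lo)&(Q[:,2]<lo+.01)
            if k.sum()>2: print(lo.round(3),k.sum(),np.median(Q[k],0).round(4))
g=cv2.imread("pics/scene4.png"); a=cv2.resize(g[160:250,220:320],None,fx=5,fy=5,interpolation=cv2.INTER_CUBIC)
cv2.imwrite("pics/s4.png",a)
```

```text
[0.58173848 0.02406855 0.15294992] [-0.69447708  0.11201059  0.05734668]
13.6
scene 66
280 284 172 185 [0.5762 0.0158 0.1621] [0.572  0.0107 0.1379] [0.5819 0.0212 0.1827]
0.14 12 [0.5761 0.0147 0.1463]
0.15 15 [0.5761 0.0159 0.1565]
0.16 18 [0.5756 0.016  0.1665]
0.17 16 [0.5765 0.0154 0.1762]
0.18 3 [0.5734 0.0149 0.1814]
top 0
```

View pics/s4.png

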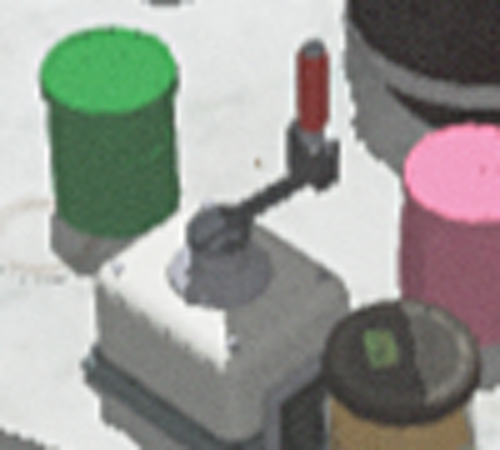

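Handle stands upright at crop (313,85), arm at (265,200). I'll regrip with the fingers across the arm and turn the hand with the crank, so the pads push squarely.

```bash
cat >> h.py <<'E'
HUB=np.array([.5210,.0196])
def turn2(robot,c,step,end,lim,rho=.06,z=.153,speed=.06,dz=0):
    while c<end-1e-6:
        c=min(c+step,end); a=A0-c
        robot.servo_line([*(HUB+rho*np.array([np.cos(a),np.sin(a)])),z],R(a-np.pi/2),speed=speed)
        m=meas(robot); print(f"{c:.3f} act {(m[0]-c+np.pi)%(2*np.pi)-np.pi+c:.3f} rho {m[1]*1e3:.1f} T {m[2]:.2f} Rad {m[3]:.1f} z {m[4]:.1f} M {robot.read_ft_torque().round(2)} j6 {robot.read_qpos()[5]:.0f} t {robot.read_t():.2f}",flush=True)
        if m[2]>lim or abs(m[3])>25: print("STOP"); break
    return c
E
python3 - <<'E'
from rig import robot
from h import *
c=1.64; a=A0-c; p=np.array([*(HUB+.06*np.array([np.cos(a),np.sin(a)])),.153]); o=R(a-np.pi/2)
robot.servo_line(p+[0,0,.09],o,speed=.03); print(robot.read_qpos().round(1),robot.read_t())
robot.servo_line(p,speed=.12); robot.move_gripper(0.0); print(robot.read_grip_width(),robot.read_force().round(2),(robot.read_position()-p).round(4),robot.read_t())
turn2(robot,c,.175,2.5,14)
E
```

```text
[ 21.3  11.2 -10.1  -0.  -68.8  69.4] 14.525
0.16674888793576223 [ 1.08 -2.36  1.15] [ 0.     -0.0004  0.0001] 16.1333
1.815 act 1.809 rho 60.0 T 1.99 Rad -1.8 z 2.2 M [0.91 0.34 0.01] j6 61 t 16.46
1.990 act 1.984 rho 60.0 T 2.01 Rad -1.4 z 1.6 M [1.11 0.22 0.07] j6 52 t 16.78
2.165 act 2.161 rho 60.0 T 2.39 Rad -1.4 z 2.3 M [1.11 0.15 0.01] j6 43 t 17.11
2.340 act 2.335 rho 60.0 T 2.31 Rad -1.7 z 2.0 M [1.26 0.03 0.01] j6 33 t 17.43
2.500 act 2.496 rho 60.1 T 2.32 Rad -1.8 z 2.0 M [ 1.35 -0.26  0.01] j6 25 t 17.74
```

Run:
```python
from rig import robot
from h import *
import threading
c=2.5
c=turn2(robot,c,.03,2.59,14,speed=.01)
c=turn2(robot,c,.08,2.67,14,speed=.02)
S=[];stop=False
def w():
    while not stop:
        try: S.append((robot.read_t(),*meas(robot)))
        except Exception as e: S.append(repr(e)); break
t=threading.Thread(target=w); t.start()
try: c=turn2(robot,c,.15,2.82,14,speed=.02)
finally: stop=True; t.join()
print(len(S)); [print(np.round(s,3) if not isinstance(s,str) else s) for s in S[::max(1,len(S)//15)]]
```

```text
2.530 act 2.516 rho 60.1 T 4.88 Rad -3.0 z 1.1 M [ 1.86 -0.82  0.02] j6 23 t 18.07
2.560 act 2.544 rho 60.1 T 5.07 Rad -2.9 z 0.2 M [ 1.89 -0.78  0.05] j6 21 t 18.41
2.590 act 2.573 rho 60.1 T 4.22 Rad -1.5 z 0.9 M [ 1.88 -0.89  0.02] j6 19 t 18.74
2.670 act 2.657 rho 60.1 T 4.44 Rad -2.4 z 0.6 M [ 1.66 -1.08  0.04] j6 15 t 19.13
2.820 act 2.807 rho 60.1 T 4.06 Rad -1.9 z -0.6 M [ 1.43 -1.38 -0.01] j6 7 t 19.73
1
KeyError('t')
```

Run:
```python
from rig import robot
from h import *
c=2.82
def st(c,s):
    a=A0-c; e=np.array([np.cos(a),np.sin(a)])
    robot.servo_line([*(HUB+.06*e),.153],R(A0-min(c,5.95)-np.pi/2),speed=s)
    M=robot.read_ft_torque(); m=meas(robot); return M[:2]@e,m
for c in np.linspace(2.82,3.6,6)[1:]: x,m=st(c,.06)
L=[]
while c<6.3:
    c+=.05; x,m=st(c,.015); L.append(x)
    b=np.median(L[1:5]) if len(L)>5 else x
    q=(x-b)/.036
    print(f"{c:.2f} lag {((c-m[0]+np.pi)%(2*np.pi)-np.pi):.3f} M {x:.3f} T {m[2]:.2f} Rad {m[3]:.1f} z {m[4]:.1f} sq {q:.1f} t {robot.read_t():.1f}",flush=True)
    if q>16 or abs(m[3])>25 or robot.read_t()>56: break
```

```text
3.65 lag 0.008 M 1.845 T 4.84 Rad 1.6 z 2.1 sq 0.0 t 21.6
3.70 lag 0.006 M 1.842 T 5.20 Rad 1.0 z 2.2 sq 0.0 t 22.0
3.75 lag 0.003 M 1.801 T 4.05 Rad 1.7 z 2.4 sq 0.0 t 22.3
3.80 lag 0.002 M 1.786 T 4.14 Rad 2.6 z 3.3 sq 0.0 t 22.7
3.85 lag 0.001 M 1.714 T 4.95 Rad 1.6 z 3.6 sq 0.0 t 23.0
3.90 lag 0.000 M 1.705 T 4.01 Rad 2.2 z 3.2 sq -2.4 t 23.4
3.95 lag -0.000 M 1.759 T 3.94 Rad 2.3 z 4.2 sq -1.0 t 23.7
4.00 lag -0.000 M 1.626 T 4.96 Rad 3.0 z 3.9 sq -4.6 t 24.1
4.05 lag -0.000 M 1.686 T 3.70 Rad 1.9 z 4.8 sq -3.0 t 24.4
4.10 lag -0.001 M 1.683 T 4.14 Rad 1.7 z 4.5 sq -3.1 t 24.8
4.15 lag -0.000 M 1.736 T 4.65 Rad 2.9 z 5.2 sq -1.6 t 25.1
4.20 lag -0.001 M 1.680 T 4.44 Rad 2.4 z 4.6 sq -3.2 t 25.5
4.25 lag -0.000 M 1.662 T 4.58 Rad 2.4 z 5.3 sq -3.6 t 25.8
4.30 lag -0.000 M 1.692 T 5.09 Rad 2.5 z 5.7 sq -2.8 t 26.2
4.35 lag -0.000 M 1.693 T 4.00 Rad 2.0 z 5.3 sq -2.8 t 26.5
4.40 lag 0.000 M 1.711 T 4.32 Rad 1.8 z 6.2 sq -2.3 t 26.9
4.45 lag 0.001 M 1.659 T 3.60 Rad 0.5 z 5.9 sq -3.7 t 27.2
4.50 lag 0.001 M 1.701 T 3.88 Rad 1.8 z 6.2 sq -2.6 t 27.6
4.55 lag 0.002 M 1.705 T 4.94 Rad 
[... 385 characters left out ...]
ag 0.007 M 1.709 T 3.76 Rad 1.1 z 6.7 sq -2.3 t 30.4
4.95 lag 0.008 M 1.658 T 4.92 Rad 0.3 z 7.5 sq -3.8 t 30.7
5.00 lag 0.009 M 1.680 T 3.89 Rad 1.2 z 7.1 sq -3.2 t 31.1
5.05 lag 0.011 M 1.761 T 4.31 Rad 1.1 z 7.4 sq -0.9 t 31.4
5.10 lag 0.011 M 1.667 T 4.74 Rad 0.9 z 8.0 sq -3.5 t 31.8
5.15 lag 0.012 M 1.695 T 5.21 Rad 0.5 z 8.0 sq -2.7 t 32.1
5.20 lag 0.014 M 1.680 T 4.91 Rad 0.8 z 8.0 sq -3.2 t 32.5
5.25 lag 0.016 M 1.780 T 5.68 Rad 0.2 z 9.1 sq -0.4 t 32.8
5.30 lag 0.019 M 1.939 T 4.95 Rad 1.1 z 9.2 sq 4.0 t 33.2
5.35 lag 0.021 M 2.047 T 6.31 Rad 0.1 z 9.5 sq 7.0 t 33.5
5.40 lag 0.025 M 2.232 T 6.28 Rad 1.3 z 9.8 sq 12.2 t 33.9
5.45 lag 0.028 M 2.446 T 6.31 Rad 0.9 z 10.4 sq 18.1 t 34.2
```

Squeeze is about 21 N now; small steps to about 30 N.

Run:
```python
from rig import robot
from h import *
c=5.45
while c<5.6:
    c+=.02; a=A0-c; e=np.array([np.cos(a),np.sin(a)])
    robot.servo_line([*(HUB+.06*e),.153],R(a-np.pi/2),speed=.008)
    x=robot.read_ft_torque()[:2]@e; m=meas(robot); q=(x-1.685)/.036
    print(f"{c:.2f} lag {((c-m[0]+np.pi)%(2*np.pi)-np.pi):.3f} M {x:.3f} T {m[2]:.2f} Rad {m[3]:.1f} z {m[4]:.1f} sq {q:.1f} t {robot.read_t():.1f}",flush=True)
    if q>29: break
robot.dwell(.3); print(meas(robot),robot.read_ft_torque()[:2]@e)
g,d=robot.grab_frame("scene"); cv2.imwrite("pics/s5.png",cv2.resize(g[120:300,170:410,::-1],None,fx=3,fy=3,interpolation=cv2.INTER_CUBIC))
```

```text
5.47 lag 0.032 M 2.610 T 7.57 Rad 0.4 z 11.1 sq 25.7 t 34.5
5.49 lag 0.034 M 2.682 T 7.13 Rad 0.2 z 11.5 sq 27.7 t 34.8
5.51 lag 0.035 M 2.814 T 7.62 Rad 1.1 z 11.2 sq 31.4 t 35.1
(np.float64(-0.8085243945543052), np.float64(0.06090891548847883), np.float64(6.86170645340864), np.float64(1.0498370713077771), np.float64(10.65430837726537)) 2.7552398775045543
```

View pics/s5.png

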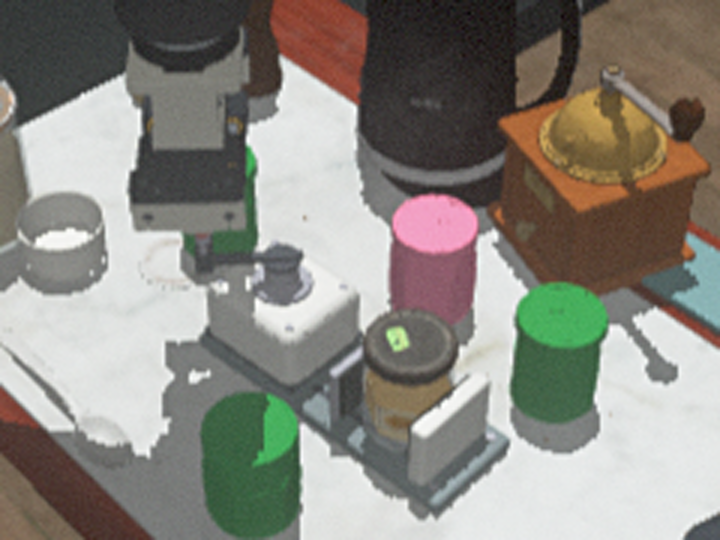

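Jar now sits between pad (345,385) and fixed jaw (450,430), upright, squeeze about 30 N. I'll regrip to shed stress, then fold.

Run:
```python
from rig import robot
from h import *
c=5.475; o=R(A0-c-np.pi/2)
H=lambda f: hand(c,f,off=.006)
robot.move_gripper(0.35); robot.servo_line(H(np.pi/2),o,speed=.02)
robot.move_gripper(0.0); print(robot.read_grip_width(),robot.read_force().round(1),(robot.read_position()-H(np.pi/2)).round(4),robot.read_t())
for f in np.radians([80,70,60,50,40,30,20,10,0,-2]):
    robot.servo_line(H(f),speed=.04); F=robot.read_force(); m=meas(robot)
    print(round(np.degrees(f)),round(robot.read_t(),2),F.round(1),(robot.read_position()-H(f)).round(4),"tan %.1f"%m[2])
    if np.linalg.norm(F)>30: print("STOP");break
```

```text
0.1635948288717972 [-1.3 -0.5  0.7] [-0.0002 -0.0002  0.    ] 36.725
80 37.03 [-5.4  3.3  5.2] [-0.0009  0.0003 -0.0001] tan 0.8
70 37.34 [-6.   2.5  5.9] [-0.0008  0.0003 -0.    ] tan 1.8
60 37.65 [-5.6  2.6  7.5] [-0.0005  0.0001  0.0003] tan 1.4
50 37.96 [-4.  -0.8  7. ] [ 0.     -0.0002  0.0005] tan 3.1
40 38.27 [-1.1 -3.3  6.7] [ 0.0007 -0.0005  0.0009] tan 3.3
30 38.58 [ 1.3 -7.1  8.1] [ 0.0012 -0.0008  0.0012] tan 4.7
20 38.88 [ 3.5 -8.1  7.7] [ 0.0019 -0.0012  0.0016] tan 4.0
10 39.19 [  5.6 -12.6   8.4] [ 0.0025 -0.0016  0.0019] tan 6.1
0 39.5 [  8.3 -16.4   8. ] [ 0.0031 -0.0019  0.0021] tan 7.2
-2 39.75 [  8.9 -16.5   9.2] [ 0.0033 -0.002   0.0024] tan 6.8
```

Run:
```python
from rig import robot
from h import *
P=robot.read_position(); robot.servo_line(P,speed=.02)
robot.move_gripper(0.4); P=robot.read_position(); print(robot.read_force().round(1))
robot.servo_line(P+[0,0,.10],speed=.15)
robot.servo_line(P+[-.12,.12,.15],speed=.2); print(robot.read_t())
for n in("scene","top"):
    g,d=robot.grab_frame(n); W=cloud(robot,n,d); q=g.astype(int)
    m=(q[...,0]>1.8*q[...,1])&(q[...,0]>1.8*q[...,2])&(q[...,0]>70)&(W[...,2]>.1)&(W[...,2]<.21)&(np.hypot(W[...,0]-.52,W[...,1]-.02)<.1)
    Q=W[m]; print(n,len(Q))
    if len(Q)>8:
        print(Q.mean(0).round(4),cv2.minAreaRect(Q[:,:2].astype(np.float32)*1000))
        e=np.array([np.cos(A0-5.475),np.sin(A0-5.475)]); s=(Q[:,:2]-HUB)@e; k=np.polyfit(s,Q[:,2],1); print("s",s.min(),s.max(),"tilt deg",np.degrees(np.arctan(k[0])))
    if n=="scene": cv2.imwrite("pics/s6.png",cv2.resize(g[150:300,210:370,::-1],None,fx=4,fy=4,interpolation=cv2.INTER_CUBIC))
```

```text
[ 0.2 -0.4 -0.6]Traceback (most recent call last):
  File "<stdin>", line 6, in <module>
rig.Unreachable: the arm cannot follow that straight line within its joint ranges
```

Run:
```python
from rig import robot
from h import *
P=robot.read_position(); print(P)
robot.goto(P+[-.08,.18,.06],R(np.radians(232))); print(robot.read_t())
for n in("scene","top"):
    g,d=robot.grab_frame(n); W=cloud(robot,n,d); q=g.astype(int)
    m=(q[...,0]>1.8*q[...,1])&(q[...,0]>1.8*q[...,2])&(q[...,0]>70)&(W[...,2]>.1)&(W[...,2]<.21)&(np.hypot(W[...,0]-.52,W[...,1]-.02)<.1)
    Q=W[m]; print(n,len(Q))
    if len(Q)>8:
        print(Q.mean(0).round(4),cv2.minAreaRect(Q[:,:2].astype(np.float32)*1000))
        e=np.array([np.cos(A0-5.475),np.sin(A0-5.475)]); s=(Q[:,:2]-HUB)@e; k=np.polyfit(s,Q[:,2],1); print("s",s.min(),s.max(),"tilt deg",np.degrees(np.arctan(k[0])))
    if n=="scene": cv2.imwrite("pics/s6.png",cv2.resize(g[150:300,210:370,::-1],None,fx=4,fy=4,interpolation=cv2.INTER_CUBIC))
```

```text
[0.50500128 0.03268277 0.2172186 ]
43.8833
scene 97
[0.4923 0.0381 0.1437] ((493.48651123046875, 38.56410217285156), (14.461963653564453, 41.90376281738281), 51.2852897644043)
s 0.012360206137326536 0.054266980747758646 tilt deg -15.382653717480814
top 185
[0.496  0.0397 0.1453] ((496.0564270019531, 40.1951904296875), (14.278840065002441, 42.43912124633789), 53.10029602050781)
s 0.011038243017777383 0.05347242444167989 tilt deg -15.834454665446085
```

View pics/s6.png

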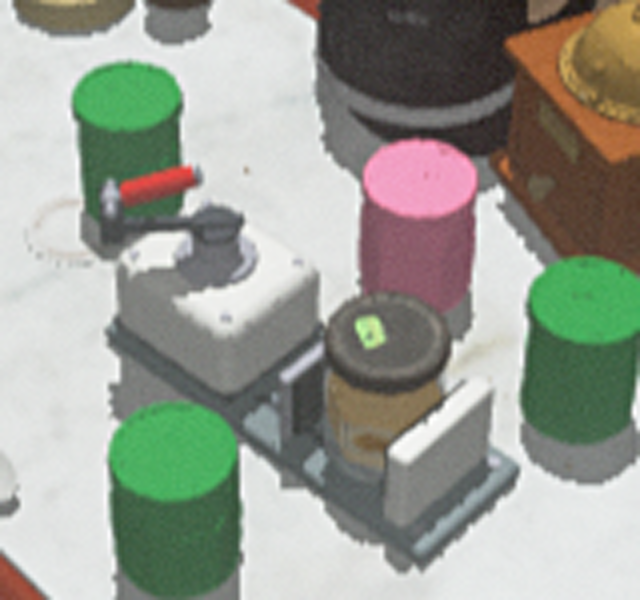

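The handle (crop 155,185) still stands about 15° up; the jar is held upright at (385,380). I'll press the handle flat from above with shut fingers.

Run:
```python
from rig import robot
from h import *
h=np.radians(142); o=R(np.radians(232)); xy=HUB+.018*np.array([np.cos(h),np.sin(h)])
robot.move_gripper(0.0)
robot.goto([*xy,.20],o); robot.servo_line([*xy,.160],speed=.1); F0=robot.read_force(); print(F0.round(1),robot.read_t())
for z in np.arange(.155,.1339,-.002):
    robot.servo_line([*xy,z],speed=.02); F=robot.read_force()-F0; print(round(z,4),(robot.read_position()[2]).round(4),F.round(1),round(robot.read_t(),1))
    if F[2]>12: break
robot.servo_line([*xy,.25],speed=.15); robot.goto([.43,.21,.27],o); print(robot.read_t())
for n in("scene","top"):
    g,d=robot.grab_frame(n); W=cloud(robot,n,d); q=g.astype(int)
    m=(q[...,0]>1.8*q[...,1])&(q[...,0]>1.8*q[...,2])&(q[...,0]>70)&(W[...,2]>.1)&(W[...,2]<.21)&(np.hypot(W[...,0]-.52,W[...,1]-.02)<.1)
    Q=W[m]; e=np.array([np.cos(h),np.sin(h)]); s=(Q[:,:2]-HUB)@e
    if len(Q)>8: print(n,len(Q),Q.mean(0),np.degrees(np.arctan(np.polyfit(s,Q[:,2],1)[0])),cv2.minAreaRect(Q[:,:2].astype(np.float32)*1000))
    if n=="scene": cv2.imwrite("pics/s7.png",cv2.resize(g[150:300,210:370,::-1],None,fx=4,fy=4,interpolation=cv2.INTER_CUBIC))
```

```text
[-0.4 -0.5 -0.3] 46.1667
0.155 0.1551 [1.3 0.3 0.1] 46.6
0.153 0.1529 [ 0.1 -0.3  0.5] 46.8
0.151 0.1512 [ 0.8 -0.6  1.4] 47.1
0.149 0.1491 [ 1.2 -0.6  2.5] 47.3
0.147 0.1469 [ 2.5 -0.4  1.5] 47.6
0.145 0.1448 [ 1.  -0.9  1.6] 47.8
0.143 0.1428 [1.  0.5 1.7] 48.1
0.141 0.1408 [0.3 0.3 0.5] 48.3
0.139 0.1388 [ 0.9 -0.2  1.5] 48.6
0.137 0.1372 [0.7 0.1 4.6] 48.8
0.135 0.1363 [-2.1  2.5 13.6] 49.1
50.7833
scene 104 [0.49357715 0.03698043 0.13522819] -0.359773618690803 ((494.7122802734375, 36.804359436035156), (15.150594711303711, 41.86119842529297), 50.14179229736328)
top 182 [0.49816    0.03819205 0.13628881] 3.3397137931041936 ((499.4005126953125, 37.985050201416016), (13.531244277954102, 46.61920928955078), 51.435550689697266)
```

View pics/s7.png

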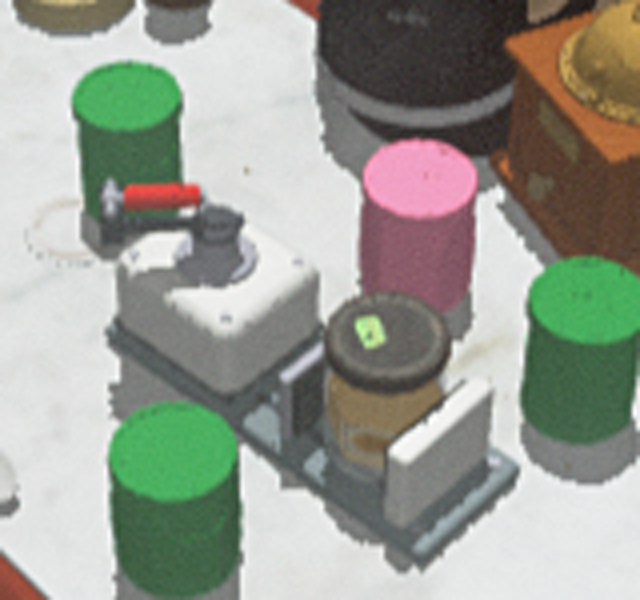

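The handle lies flat over the arm at crop (160,195), the jar is held upright at (385,380), and the gripper is clear.

```bash
python3 -c "
from rig import robot
print(robot.job_done())"
```

```text
the job is handed in; nothing more can be done
None
```

The job is handed in: I swung the handle upright, turned the crank until the jaws held the jar at about 30 N (estimated from wrist torque), then folded the handle flat and let go with the jar upright and the cup and dish untouched, at about 51 s of 72 s; the fold first stopped about 15° short, so I pressed it flat from above with shut fingers.

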